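Show the called pricking iron to the inspection camera

ROBOT

A 6-joint arm with a two-finger parallel gripper is mounted at the origin on the work surface; the furniture and walls round the work are solid. World frame = base frame: x ahead of the robot, y to its left, z up, the work surface at z = 0. Lengths are in mm, angles in rad, forces in N, time in s.
With the tool pointing down it reaches from about 350 to 975 mm from the base axis. Payload 7.1 kg.
Tool frame: the origin (TCP) lies between the finger pads; the fingertips stand 19 mm ahead of it and the grasp point (between the pads) is the TCP; y points along the fingers, z is the direction in which the jaws open and shut, and the axes are right-handed (so a half turn about y gives the same grasp; the last joint's range is limited). The gripper opens to 88 mm and grips with 3 to 60 N. Pads are 20 mm wide; open, the fingers measure 115 mm over their backs; the gripper's body (75 mm by 178 mm) begins 61 mm behind the grasp point.
Start: joints at [-1.217, 0.423, 1.63, -0, 1.089, -0.019], TCP at [227.656, -582.046, 203.475] pointing down, gripper open.
Joint ranges: [-3, 3], [-0.9, 2.11], [0.09, 2.58], [-1.31, 4.45], [0.11, 2.69], [-2.54, 2.54]. Speed limits (rad/s): [2.39, 2.39, 3.01, 3.14, 3.14, 3.14].

INTERFACE

Orientations are given as a rotation vector (axis times angle).
In Python, from workcell import ctrl gives the robot as it stands.
- The arm moves only by the tool servo_tool, never from a script. Its argument "moves" is text: rows parted by semicolons, each of 6 numbers parted by spaces: the shift along the world's x, y, z in m, then the turn, a rotation vector about the world's x, y, z in degrees. A call has 1 to 8 rows; each row is the pose to reach, as a shift and turn from the pose commanded when the call began; what a row does not reach only later rows make up. A row lasts 1/8 s, in which the tool goes at most 62.5 mm and 10.7 degrees, less where a joint would pass 70% of its speed; a pose out of reach is approached as far as the arm can. A call with a gripper value outside its range is refused whole. "hand" is the closure in counts, from 0 (fully open) to 255 (shut), set as the call begins (left out, the last holds). The fingers move at their own pace and stop on an object; the grip force is fixed at half the most. Time passes only in rows, so rows that repeat a pose let the fingers close. It gives the time, the measured TCP pose, the force and the opening at its end, in the units of the state.
- ctrl.get_obs(): the state, without advancing time (a new reading comes with each control period).
- ctrl.get_image(name): name is "side" or "top" or "wrist"; returns a dict with "pixels" (400x640x3 uint8, red, green, blue), "depth" (400x640 float32, mm along the optical axis (not along the pixel's ray), 0 where there is no reading), "vertical_fov" (degrees; the focal length in pixels is half the picture's height over the tangent of half this angle, whatever the lens; pixels are square), "cx", "cy" (the principal point, pixels), "xyz" and "attitude" of the camera in the world; the wrist camera has in their place "T_tool_cam" (4x4, takes a point from camera to tool coordinates, whose origin is the TCP and whose axes are the tool frame's). Camera axes: x right, y up, looking along -z (the intrinsics and any distortion apply to the point x, -y, -z); pixel columns grow to the right and rows downward; lengths in mm; the calibration is good to about 2 mm. A picture is of the moment at which its call begins: read the wrist's pose just before it.
- ctrl.close_job(): hands the job in, once; it reports no verdict.
The state is a dict: "t": time; "qpos": joint angles; "qvel": joint speeds; "joint_torque": joint torques, N m; "ee_pos": TCP position; "orientation": TCP orientation; "ft_force": force on the tool from outside, world axes, zero at the start; "moment": the same for the moment, N m; "width": finger opening in mm.
Only numpy, scipy, OpenCV 4.12 (cv2) and the standard library are available. Lean on these libraries where they do the work, as an engineer would, in place of code of your own. Each camera call takes 0.05 s, during which the arm holds its last target.

TASK

Of the three pricking irons in the rack, the one with the triangular brass tally at its handle end has been called for a tooth inspection. Pick out that iron only and hold it up to the inspection camera: level, flat side up as it lay, on the lens's line of sight and pointing straight into the lens, with the teeth 8 cm from the glass. Finish while still holding it there steadily; touch neither the camera nor the other irons, and leave everything else as it lies.

Things in the scene. Friction and masses are not known exactly. Their poses are not given: they have to be found in the camera images.
- rack: Fixed low wooden rack: board 150 x 250 x 10 mm on 4 mm feet; origin under the board, 4 mm above the bench, x away from the robot along the irons, y left. Two bars across it (x = 22..30 and -38..-30 mm), tops 44 mm above the bench, carry three parallel irons 80 mm apart (y = 80, 0, -80) in notches 17 mm wide with cheeks 7 mm high. Between the bars a 52 mm gap is free for fingers down to the board.
- iron0: Steel pricking iron 110 mm long, 80 g, one of three alike, lying in the rack's left (y = +80 mm) place. Origin mid-length on the underside, 44 mm above the bench. y runs along it: teeth at -55 mm (away from the robot), handle end +55; z up from its flat side. Shank 10 mm wide (x), 8 thick, y = -17..55; head up to 20 wide. Centre of mass y = +4; between the rack's bars y = -7..45 is clear.
- teeth0 (a point): Middle of the tooth tips of iron0, 4 mm above its underside.
- place0 (a point): Middle of the tally's place on the rack's board, in front (robot's side) of where iron0 lies, 14 mm above the bench.
- iron1: Steel pricking iron 110 mm long, 80 g, one of three alike, lying in the rack's middle (y = 0) place. Origin mid-length on the underside, 44 mm above the bench. y runs along it: teeth at -55 mm (away from the robot), handle end +55; z up from its flat side. Shank 10 mm wide (x), 8 thick, y = -17..55; head up to 20 wide. Centre of mass y = +4; between the rack's bars y = -7..45 is clear.
- teeth1 (a point): Middle of the tooth tips of iron1, 4 mm above its underside.
- place1 (a point): Middle of the tally's place on the rack's board, in front (robot's side) of where iron1 lies, 14 mm above the bench.
- iron2: Steel pricking iron 110 mm long, 80 g, one of three alike, lying in the rack's right (y = -80 mm) place. Origin mid-length on the underside, 44 mm above the bench. y runs along it: teeth at -55 mm (away from the robot), handle end +55; z up from its flat side. Shank 10 mm wide (x), 8 thick, y = -17..55; head up to 20 wide. Centre of mass y = +4; between the rack's bars y = -7..45 is clear.
- teeth2 (a point): Middle of the tooth tips of iron2, 4 mm above its underside.
- place2 (a point): Middle of the tally's place on the rack's board, in front (robot's side) of where iron2 lies, 14 mm above the bench.
- tally_round: Flat brass tally plate, round, 36 mm across, 5 mm thick, fixed on the rack's board at the handle end of one of the irons; which iron varies. Origin at its centre, underside.
- tally_square: Flat brass tally plate, square, 33 mm, 5 mm thick, fixed on the rack's board at the handle end of one of the irons; which iron varies. Origin at its centre, underside.
- tally_triangle: Flat brass tally plate, equilateral triangle, 40 mm sides, 5 mm thick, fixed on the rack's board at the handle end of one of the irons; which iron varies. Origin at its centre, underside.
- viewer: Inspection camera on a column, fixed to the bench at the right of the rack: base 90 x 90 x 12 mm, column 16 mm thick and 253 mm tall, 30 mm behind the origin (its +x). It looks level along its own -x. Origin on the bench; the lens front lies 46 mm ahead (-x) of it.
- lens (a point): Middle of the lens front of the camera; the camera looks level along this frame's -x axis (its y is level, its z up). Height 140 to 200 mm above the bench, different each time. The camera's body behind it is 46 mm wide and high.
- beeswax: Bystander: block of beeswax 35 x 52 x 19 mm; origin at the underside's centre.
- bone_folder: Bystander: flat horn slicker 31 x 121 x 9 mm; origin at the underside's centre.
- edge_slicker: Bystander: turned wooden edge slicker 27 x 98 x 27 mm; origin at the underside's centre.
- dome_anvil: Bystander: dark steel disc anvil 50 mm across, 14 mm high, between rack and camera; origin at the underside's centre.
- wax_pot: Bystander: white lidded pot 50 mm across, 57 mm high; origin at the underside's centre.
- mug: Bystander: mug 78 x 109 x 101 mm; origin at the underside's centre.

How it is judged (in metres and radians):
On the way:
1. the iron with the triangular tally has been lifted out of the rack in the fingers (((horizontal distance between tally_triangle and place0 below 0.03 m and height (world z) of iron0 above 0.09 m and contact force between the fingers and iron0 above 0.5 N) or (horizontal distance between tally_triangle and place1 below 0.03 m and height (world z) of iron1 above 0.09 m and contact force between the fingers and iron1 above 0.5 N) or (horizontal distance between tally_triangle and place2 below 0.03 m and height (world z) of iron2 above 0.09 m and contact force between the fingers and iron2 above 0.5 N))), for 0.2 s.
At the end, for the whole second after the job is handed in: The iron at the triangular tally is held still in the fingers, touching nothing else: teeth 65 to 95 mm before the lens and within 15 mm of its axis, pointing at it within 0.17 rad, flat side up within 0.2 rad; the other two irons within 15 mm of where they lay (((horizontal distance between tally_triangle and place0 below 0.03 m and x of teeth0 in the frame of lens between -0.095 and -0.065 m and y of teeth0 in the frame of lens between -0.015 and 0.015 m and z of teeth0 in the frame of lens between -0.015 and 0.015 m and x of iron0 in the frame of lens below -0.11 m and angle between the y axis of iron0 and the x axis of lens, either way round below 0.17 rad and angle between iron0's own z axis and vertical below 0.2 rad and contact force between the fingers and iron0 above 0.5 N and contact force between iron0 and viewer below 0.1 N and linear speed of iron0 below 0.03 m/s and angular speed of iron0 below 0.3 rad/s and distance of each of iron1, iron2 from where it was at the start of the episode below 0.015 m) or (horizontal distance between tally_triangle and place1 below 0.03 m and x of teeth1 in the frame of lens between -0.095 and -0.065 m and y of teeth1 in the frame of lens between -0.015 and 0.015 m and z of teeth1 in the frame of lens between -0.015 and 0.015 m and x of iron1 in the frame of lens below -0.11 m and angle between the y axis of iron1 and the x axis of lens, either way round below 0.17 rad and angle between iron1's own z axis and vertical below 0.2 rad and contact force between the fingers and iron1 above 0.5 N and contact force between iron1 and viewer below 0.1 N and linear speed of iron1 below 0.03 m/s and angular speed of iron1 below 0.3 rad/s and distance of each of iron0, iron2 from where it was at the start of the episode below 0.015 m) or (horizontal distance between tally_triangle and place2 below 0.03 m and x of teeth2 in the frame of lens between -0.095 and -0.065 m and y of teeth2 in the frame of lens between -0.015 and 0.015 m and z of teeth2 in the frame of lens between -0.015 and 0.015 m and x of iron2 in the frame of lens below -0.11 m and angle between the y axis of iron2 and the x axis of lens, either way round below 0.17 rad and angle between iron2's own z axis and vertical below 0.2 rad and contact force between the fingers and iron2 above 0.5 N and contact force between iron2 and viewer below 0.1 N and linear speed of iron2 below 0.03 m/s and angular speed of iron2 below 0.3 rad/s and distance of each of iron0, iron1 from where it was at the start of the episode below 0.015 m))); the arm keeps its last pose, push and grip.
It fails at once if an iron with another tally is taken or pushed away (moved over 30 mm) ((not (horizontal distance between tally_triangle and place0 below 0.03 m) and distance of iron0 from where it was at the start of the episode above 0.03 m) or (not (horizontal distance between tally_triangle and place1 below 0.03 m) and distance of iron1 from where it was at the start of the episode above 0.03 m) or (not (horizontal distance between tally_triangle and place2 below 0.03 m) and distance of iron2 from where it was at the start of the episode above 0.03 m)).
It fails at once if the camera is touched (over 1 N) (contact force between any of the fingers, the arm, iron0, iron1, iron2 and viewer above 1 N).
It fails at once if a bystander is shifted more than 30 mm (distance of any of beeswax, bone_folder, edge_slicker, dome_anvil, wax_pot, mug from where it was at the start of the episode above 0.03 m).
It also fails if it takes over 38 s, if anything falls off the work surface, if the arm or the gripper's body presses on something with over 40 N, if the wrist force passes 120 N, or if a joint passes its speed limit or range.

## Working session

There is one attempt and no reset: what is moved stays moved. The work goes in short steps, Python scripts to look and compute and a tool call to move; the robot and the scene stay as the last step left them, time stands still between calls to the robot, and variables do not carry over. Pictures are saved under pics/ and viewed, and the job is handed in when it is done.

Besides the shell and the picture viewer there is one more tool, called after "Call:" by a JSON object that holds its "op" and its "data". servo_tool: Moves the arm, as the interface text tells. Its arguments: {"type":"object","properties":{"moves":{"type":"string"},"hand":{"type":"number"}},"required":["moves"]}

```bash
mkdir -p pics
cat > h.py <<'E'
import numpy as np, cv2
from scipy.spatial.transform import Rotation as R
from workcell import ctrl
E
python3 - <<'E'
from h import *
o=ctrl.get_obs(); print(o)
for n in ["top","side"]:
    d=ctrl.get_image(n); cv2.imwrite(f"pics/{n}0.png",d["pixels"][:,:,::-1])
    np.savez(f"{n}0.npz",**d)
    print(n,{k:v for k,v in d.items() if k not in("pixels","depth")}, (d["depth"]>0).mean())
E
```

```text
{'t': 0.0, 'qpos': array([-1.21701036e+00,  4.23821499e-01,  1.63066418e+00,  2.28516448e-05,
        1.08860173e+00, -1.89857286e-02]), 'qvel': array([-0.00065711, -0.00104553,  0.00111313, -0.00173233, -0.00064814,
       -0.00017385]), 'joint_torque': array([-6.59855559e-04, -5.44623649e+01, -2.73664874e+01,  6.42961124e-02,
        2.27381196e-02, -1.19952456e-04]), 'ee_pos': array([ 227.464325  , -581.5248019 ,  202.72394054]), 'orientation': array([-0.38073713,  2.01935478, -2.01632142]), 'ft_force': array([-0.69829783,  0.09710246, -0.44682134]), 'moment': array([0.03935798, 0.02171871, 0.00783886]), 'width': 87.648684960253}
top {'vertical_fov': 56.177558548354234, 'cx': 318.3278523261348, 'cy': 198.76680540307552, 'xyz': array([ 377.79110197,   93.79891653, 1200.28552877]), 'attitude': array([ 0.02544693, -0.02004205, -1.56989561])} 0.9959921875
side {'vertical_fov': 47.06317334297469, 'cx': 321.7989762912033, 'cy': 198.31532382822726, 'xyz': array([ 271.06721227, 1314.77768617, 1002.72772306]), 'attitude': array([ 0.09404797, -1.3645865 , -2.69448401])} 0.9958359375
```

View pics/top0.png

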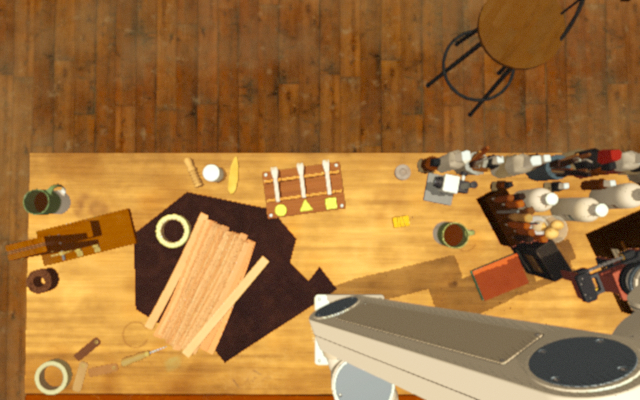

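View pics/side0.png

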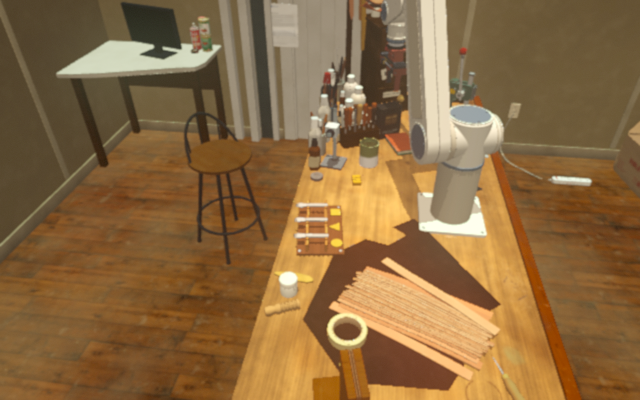

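Run:
```python
from h import *
a=cv2.imread("pics/top0.png"); 
u=cv2.resize(a[145:225,255:355],None,fx=7,fy=7,interpolation=cv2.INTER_CUBIC); cv2.imwrite("pics/rackz.png",u)
cv2.imwrite("pics/viewz.png",cv2.resize(a[150:220,380:490],None,fx=7,fy=7,interpolation=cv2.INTER_CUBIC))
b=cv2.imread("pics/side0.png"); 
cv2.imwrite("pics/sidez.png",cv2.resize(b[100:200,290:400],None,fx=6,fy=6,interpolation=cv2.INTER_CUBIC))
cat='''
def pt(d,u,v,z=None):
    f=200/np.tan(np.radians(d["vertical_fov"])/2); M=R.from_rotvec(d["attitude"]).as_matrix()
    r=M@np.array([(u-d["cx"])/f,-(v-d["cy"])/f,-1.0])
    if z is None: s=d["depth"][int(round(v)),int(round(u))]
    else: s=(z-d["xyz"][2])/r[2]
    return d["xyz"]+r*s
def cloud(d):
    f=200/np.tan(np.radians(d["vertical_fov"])/2); M=R.from_rotvec(d["attitude"]).as_matrix()
    v,u=np.mgrid[0:400,0:640]
    c=np.stack([(u-d["cx"])/f,-(v-d["cy"])/f,-np.ones_like(u,float)],-1)*d["depth"][...,None]
    return c@M.T+d["xyz"]
'''
open("h.py","a").write(cat)
exec(cat)
for n in["top","side"]:
    d=np.load(n+"0.npz"); P=cloud(d); np.save(n+"P.npy",P)
d=np.load("top0.npz");P=np.load("topP.npy")
np.set_printoptions(linewidth=250)
print(P[165:210:2,418:480:3,2].round().astype(int))
print(P[165,418],P[209,478],P[300,250])
```

```text
[[  34   51   82   93  114  121  124   47   72   96  116  133  135  141  143  141   98   94  119   47   68]
 [  33   67   74   93   98  101   96   39   63   89  109  123  125  131  132   82   94   94  109  127  155]
 [  22   59   60   76   91   96   94   33   52   71   86   94  101   27   51   77   95   95   94  113  133]
 [   1   48   35   68   67   56    5    6   29   40   -3   -1    1   21   45  178  177   93   96   96   96]
 [  -1   -3   11   -2   12   10    3    2    0    2    6    2   -2    6  170  176  176   70   86   98   95]
 [   0   -5    0    1   13   11   14   11  160  187  191  188  186    0    0  171  175    1   -2   -3   -8]
 [   3    2   -1    8   11   10  175  178  178  188  187  186  187  187    1  167    1    4   -3    0   -3]
 [   1    2   -4   12   15   16  177  181  183  189  187  187  189  188  173  171    0   -3   -3    1   -3]
 [   0   -3    0   12   18  155  179  182  186  188  189  189  189  187  177  177  178  178  253  254   -3]
 [  -4    0   -2   13   11  164  179  182  184  186  191  192  189  186  182  189  216  238  251  255    1]
 [   3    0   -1   1
[... 819 characters left out ...]
 -1   -1   -2    2   18]
 [   1    0    0    1   13    7   12    7    9    9    9    8   -2    2   -3    3   -5    2   -3    0   12]
 [  -3   -5   -3    0   -5 1200 1200   -1    8   12   11   14   -3   -3   -1   -1    0   -1    4   -2    3]
 [  -1   -1   -2    3    0    1   -6   -4    3   -2    1    1    0    0   -4   -1   -1    0   -2    0   -3]
 [  -5    2   -3   -3    2    0   -3   -6   -1   -2   -1    0    2    1    3   -3   -3    1    1   -2    1]
 [  -4   -3    0    4   -4   -3   -4    0   -3    4   -2    0    0    5   -2    2    0    5   -1    1    1]]
[ 517.10328025 -212.82038527   34.49163456] [ 380.20174233 -411.96128766    1.45674441] [9.02797928e+01 3.14999304e+02 3.12667588e-01]
```

View pics/rackz.png

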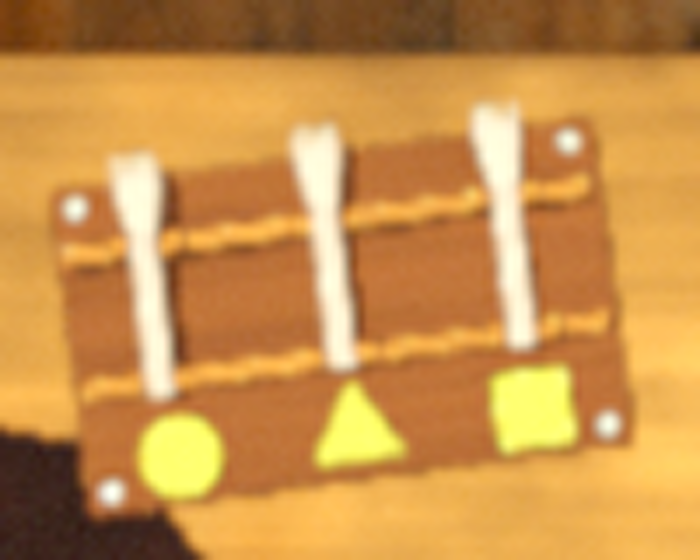

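View pics/viewz.png

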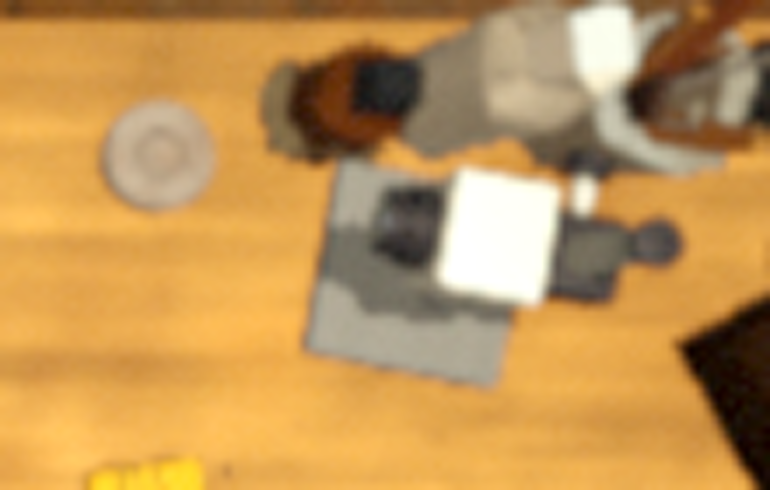

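View pics/sidez.png

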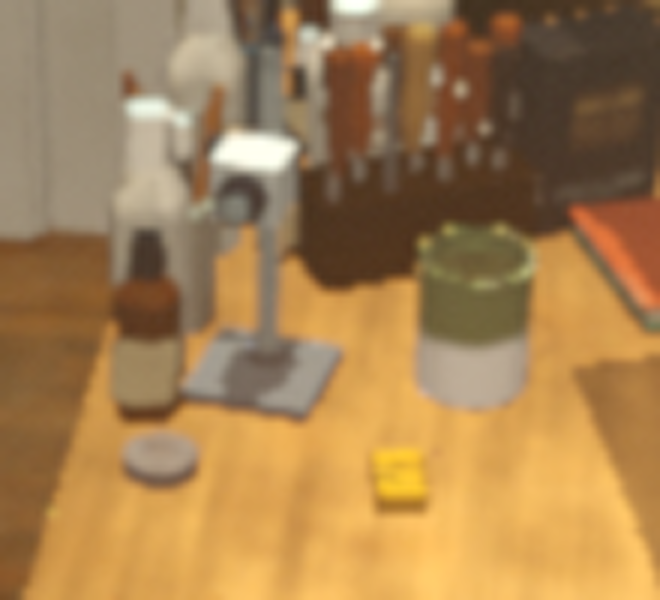

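Run:
```python
from h import *
np.set_printoptions(suppress=True,precision=2)
d=np.load("top0.npz");P=np.load("topP.npy"); I=d["pixels"].astype(int); hsv=cv2.cvtColor(d["pixels"],cv2.COLOR_RGB2HSV)
v,u=np.mgrid[0:400,0:640]
# irons
m=((hsv[...,1]<70)&(hsv[...,2]>180)&(u>260)&(u<345)&(v>155)&(v<205)).astype(np.uint8)
n,l,s,c=cv2.connectedComponentsWithStats(m)
for i in range(1,n):
    if s[i,4]<60: continue
    yy,xx=np.nonzero(l==i)
    Q=np.array([pt(d,a,b,52)[:2] for a,b in zip(xx,yy)])
    r=cv2.minAreaRect(Q.astype(np.float32)); print("iron",s[i],Q.mean(0),r, "depth z",np.median(P[...,2][l==i]))
    sh=Q[Q[:,0]<Q[:,0].max()-50]; f=cv2.fitLine(sh.astype(np.float32),cv2.DIST_L2,0,.01,.01).ravel(); print(f, "yaw",np.degrees(np.arctan(f[1]/f[0])))
# tallies
m=((hsv[...,0]>22)&(hsv[...,0]<36)&(hsv[...,1]>120)&(hsv[...,2]>200)&(u>260)&(u<345)&(v>195)&(v<220)).astype(np.uint8)
n,l,s,c=cv2.connectedComponentsWithStats(m)
for i in range(1,n):
    if s[i,4]>60: 
        k=cv2.findContours((l==i).astype(np.uint8),0,2)[0][0]
        print("tally",s[i],pt(d,*c[i],19),"fill of minrect",s[i,4]/np.prod(cv2.minAreaRect(k)[1]))
# screws
m=((hsv[...,1]<60)&(hsv[...,2]>200)&(u>260)&(u<350)&(v>155)&(v<222)).astype(np.uint8)
n,l,s,c=cv2.connectedComponentsWithStats(m)
for i in range(1,n):
    if s[i,4]<40: print("screw",s[i,4],c[i],pt(d,*c[i],14))
# viewer
m=((P[...,2]>183)&(P[...,2]<196)&(u>430)&(u<462)&(v>165)&(v<200)&(I.min(-1)>190))
Q=P[m]; print("body",m.sum(),np.median(Q[:,2]),Q.mean(0),cv2.minAreaRect(Q[:,:2].astype(np.float32)))
m2=m.astype(np.uint8)
yy,xx=np.nonzero(m); Qz=np.array([pt(d,a,b,189)[:2] for a,b in zip(xx,yy)]).astype(np.float32); r=cv2.minAreaRect(Qz);print(r,cv2.boxPoints(r))
for e in [(380+c[0]/7-.43,150+c[1]/7-.43) for c in [(340,158),(305,350),(495,385)]]: print("base",pt(d,*e,12))
for w,h in [((645,243),253),((408,230),166),((370,225),166)]: print(w,pt(d,380+w[0]/7-.43,150+w[1]/7-.43,h))
```

```text
iron [323 161   8  34 133] [482.77  71.38] ((476.4853210449219, 72.48595428466797), (102.95166015625, 16.586870193481445), 4.752591133117676) depth z 51.626573071827124
[  0.99   0.13 452.1   67.31] yaw 7.745588
iron [297 164   9  34 128] [474.05 150.26] ((467.9238586425781, 147.11598205566406), (103.19386291503906, 18.1297607421875), 10.602922439575195) depth z 51.96018177442602
[  0.99   0.12 441.66 145.88] yaw 6.7297363
iron [271 168   9  34 132] [461.37 229.25] ((454.61517333984375, 231.0258331298828), (102.10163116455078, 18.607004165649414), 4.035095691680908) depth z 51.499543349502346
[  0.99   0.11 429.69 225.49] yaw 6.337757
tally [325 197  13  13 137] [399.36  58.59  19.  ] fill of minrect 0.9867036580275439
tally [300 200  13  12  95] [388.01 138.48  19.  ] fill of minrect 0.7330246784123431
tally [275 204  12  12 120] [377.58 217.66  19.  ] fill of minrect 0.9917355371900827
screw 5 [335.6 164.8] [520.08  43.15  14.  ]
screw 5 [265.2 174.4] [489.42 266.61  14.  ]
screw 7 [341.29 205.  ] [392.48  25.22  14.  ]
screw 7 [270.29 215.  ] [360.66 249.88  14.  ]
body 241 188.70268427167719 [ 449.56 -260.56  188.59] ((449.7081604003906, -260.6836853027344), (40.23362350463867, 44.74782180786133), 79.11183166503906)
((449.4913330078125, -260.44549560546875), (39.42087936401367, 44.63418197631836), 78.68167877197266) [[ 423.74 -275.39]
 [ 467.51 -284.15]
 [ 475.24 -245.5 ]
 [ 431.48 -236.74]]
base [ 497.06 -250.76   12.  ]
base [ 409.91 -234.26   12.  ]
base [ 394.13 -320.03   12.  ]
(645, 243) [ 442.15 -290.69  253.  ]
(408, 230) [ 453.14 -232.68  166.  ]
(370, 225) [ 455.1  -217.72  166.  ]
```

Run:
```python
from h import *
np.set_printoptions(suppress=True,precision=1,linewidth=250)
ax=np.array([np.cos(np.radians(79.5)),np.sin(np.radians(79.5))]); lat=np.array([-ax[1],ax[0]])
O=np.array([447.6,-261.])
for n in["top","side"]:
    P=np.load(n+"P.npy"); Q=P.reshape(-1,3); q=Q[:,:2]-O
    a=q@ax; b=q@lat
    k=(abs(b)<50)&(a>-70)&(a<70)&(Q[:,2]>30)&(Q[:,2]<300)
    for z0,z1 in[(30,60),(60,100),(100,130),(130,150),(150,160),(160,172),(172,184),(184,200),(200,262)]:
        s=k&(Q[:,2]>z0)&(Q[:,2]<z1)
        if s.sum(): print(n,z0,s.sum(),"a",np.percentile(a[s],[2,50,98]),"b",np.percentile(b[s],[2,50,98]))
d=np.load("side0.npz")
# lens ring in sidez zoom approx (240,200)/6+(290,100)
P=np.load("sideP.npy")
for v in range(125,142):
  print(v,[ (round(float((P[v,u,:2]-O)@ax)),round(float((P[v,u,:2]-O)@lat)),round(float(P[v,u,2]))) for u in range(325,341,2)])
```

```text
top 30 32 a [ 9.7 41.7 57.4] b [-49.5 -45.2 -40.6]
top 60 51 a [21.7 38.  55.9] b [-49.7 -46.2 -39.9]
top 130 5 a [-14.   19.3  20.1] b [-21.6  15.3  19.8]
top 150 17 a [-43.2  12.1  40.1] b [-24.9  15.7  20.6]
top 160 61 a [-48.   -4.7  41.2] b [-42.1 -13.8  20.2]
top 172 216 a [-49.7 -23.4  39.6] b [-42.   -1.7  20.1]
top 184 270 a [-30.1   0.2  20.5] b [-24.2  -1.8  19.4]
top 200 86 a [-43.  -31.5 -27.4] b [-9.3 -0.7  6.1]
side 30 50 a [-35.7  28.3  59.1] b [-48.4 -37.7   5.6]
side 60 73 a [-38.1  32.3  59.8] b [-49.4 -42.1   6.6]
side 100 14 a [-41.4 -29.  -25.2] b [-3.1  1.8  7.2]
side 130 10 a [-14.9  17.7  25.6] b [-16.2  20.3  22.4]
side 150 22 a [-33.1  19.7  43.8] b [-15.5  12.9  22.3]
side 160 44 a [-41.   24.   44.5] b [-40.3   8.7  23.1]
side 172 81 a [-45.8  19.2  45.4] b [-37.    2.3  22.2]
side 184 80 a [-33.8   1.7  24.4] b [-21.    0.6  21.1]
side 200 59 a [-43.6 -29.1 -19.1] b [-6.4  1.1  8.6]
125 [(-29, -37, 168), (6, -17, 188), (3, -10, 188), (4, -2, 189), (-3, 4, 187), (-4, 12, 188), (-3, 20, 190), (-42, 17, 170)]
126 [(19, -21, 190), (12, -15, 187), (13, -7, 18
[... 1312 characters left out ...]
 -31, 41), (-181, -22, 43)]
137 [(-92, -57, 78), (37, -7, 154), (34, 0, 153), (32, 7, 154), (18, 11, 147), (21, 20, 150), (-191, -33, 31), (-183, -22, 37)]
138 [(-91, -56, 74), (-185, -77, 21), (-193, -71, 18), (-224, -71, 2), (-26, -2, 117), (26, 21, 149), (-189, -33, 27), (-185, -22, 31)]
139 [(-90, -56, 70), (-191, -79, 13), (-194, -71, 13), (-212, -67, 4), (-29, -3, 111), (-29, 5, 113), (-190, -33, 22), (-182, -22, 28)]
140 [(-91, -56, 65), (-187, -78, 11), (-193, -71, 9), (-213, -67, -2), (-25, -2, 109), (-32, 5, 107), (-185, -31, 19), (-187, -23, 20)]
141 [(-83, -54, 64), (-187, -78, 5), (1517, 461, 1003), (-199, -63, 2), (-30, -3, 102), (-28, 6, 104), (-186, -32, 14), (-192, -24, 12)]
```

Run:
```python
from h import *
o=ctrl.get_obs(); M=R.from_rotvec(o["orientation"]).as_matrix(); print(M.round(3)); print(np.degrees(np.arctan2(M[1,2],M[0,2])),np.degrees(o["qpos"]))
```

```text
[[-0.931 -0.     0.364]
 [-0.364  0.001 -0.931]
 [-0.    -1.    -0.001]]
-68.64164879410035 [-6.97287396e+01  2.42783485e+01  9.34260847e+01 -5.84917723e-04
  6.23720173e+01 -1.08681859e+00]
```

Call:
{"op": "servo_tool", "data": {"moves": "0 0 0.06 0 0 0; 0 0 0.12 0 0 10; 0.015 0.05 0.13 0 0 20; 0.03 0.1 0.13 0 0 30; 0.05 0.16 0.13 0 0 40; 0.065 0.22 0.13 0 0 50; 0.08 0.27 0.13 0 0 60; 0.1 0.33 0.13 0 0 70", "hand": 0}}

```text
t: 1.1
ee_pos: [327.4, -251.2, 333.4]
orientation: [-1.222, 1.188, -1.188]
ft_force: [1.7, -0.3, 0.8]
width: 88.1
```

Call:
{"op": "servo_tool", "data": {"moves": "0.012 0.05 0 0 0 10; 0.025 0.1 0 0 0 20; 0.04 0.15 0 0 0 30; 0.055 0.2 0 0 0 40; 0.07 0.25 0 0 0 50; 0.085 0.3 0 0 0 60; 0.1 0.35 0 0 0 70; 0.116 0.398 0 0 0 80"}}

```text
t: 2.1
ee_pos: [443.4, 147.0, 333.3]
orientation: [-1.568, 0.114, -0.113]
ft_force: [0.5, -0.6, 0.4]
width: 87.7
```

Call:
{"op": "servo_tool", "data": {"moves": "0 0 -0.03 0 0 8; 0 0 -0.06 0 0 16.4; 0 0 -0.08 0 0 16.4; 0 0 -0.08 0 0 16.4; 0 0 -0.08 0 0 16.4"}}

```text
t: 2.72
ee_pos: [443.8, 145.4, 254.2]
orientation: [-1.568, -0.107, 0.106]
ft_force: [-0.2, -0.0, 0.8]
width: 87.5
```

Run:
```python
from h import *
o=ctrl.get_obs(); M=R.from_rotvec(o["orientation"]).as_matrix(); print(o["t"],o["ee_pos"],np.degrees(np.arctan2(M[1,2],M[0,2])),np.degrees(o["qpos"]))
d=ctrl.get_image("wrist"); cv2.imwrite("pics/w1.png",d["pixels"][:,:,::-1]); np.savez("w1.npz",ee=o["ee_pos"],M=M,**d); print(d["T_tool_cam"],d["cx"],d["cy"],d["vertical_fov"],d.keys())
```

```text
2.725 [443.82204521 145.35000895 254.1600638 ] 97.74832191218944 [ 1.66733556e+01  7.04442706e+00  1.09818885e+02 -6.18073408e-05
  6.30925122e+01 -8.10749358e+01]
[[-9.29196558e-06 -9.55538748e-01 -2.94865565e-01 -8.01849267e+01]
 [-1.59363289e-04  2.94865562e-01 -9.55538735e-01 -1.80994224e+02]
 [ 9.99999987e-01  3.81119132e-05 -1.55017678e-04 -6.11853095e-01]
 [ 0.00000000e+00  0.00000000e+00  0.00000000e+00  1.00000000e+00]] 321.7561242648037 196.51849207285022 64.30454636175396 dict_keys(['pixels', 'depth', 'vertical_fov', 'cx', 'cy', 'T_tool_cam'])
```

View pics/w1.png

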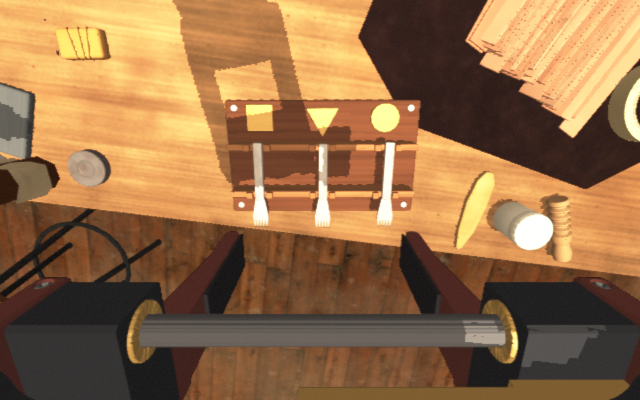

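```bash
cat >> h.py <<'E'
def wpt(d,u,v,z):
    f=200/np.tan(np.radians(float(d["vertical_fov"]))/2); T=d["T_tool_cam"]; M=d["M"]
    r=M@T[:3,:3]@np.array([(u-d["cx"])/f,-(v-d["cy"])/f,-1.0]); c=d["ee"]+M@T[:3,3]
    return c+r*(z-c[2])/r[2]
E
python3 - <<'E'
from h import *
np.set_printoptions(suppress=True,precision=1)
d=np.load("w1.npz"); hsv=cv2.cvtColor(d["pixels"],cv2.COLOR_RGB2HSV); v,u=np.mgrid[0:400,0:640]
m=((hsv[...,1]<80)&(hsv[...,2]>110)&(u>240)&(u<405)&(v>140)&(v<232)).astype(np.uint8)
n,l,s,c=cv2.connectedComponentsWithStats(m)
for i in range(1,n):
    if s[i,4]<200: 
        if s[i,4]>8: print(s[i],wpt(d,*c[i],14))
        continue
    yy,xx=np.nonzero(l==i); k=(yy<188); Q=np.array([wpt(d,a,b,52)[:2] for a,b in zip(xx[k],yy[k])]).astype(np.float32)
    f=cv2.fitLine(Q,cv2.DIST_L2,0,.01,.01).ravel()
    print(s[i],"handle",wpt(d,xx[yy==yy.min()].mean(),yy.min()-.5,50),"teeth",wpt(d,xx[yy==yy.max()].mean(),yy.max()+.5,48),"yaw",np.degrees(np.arctan(f[1]/f[0])),f[2:])
E
```

```text
[253 143  16  82 818] handle [425.4  63.7  50. ] teeth [532.8  68.7  48. ] yaw 7.0079045 [452.2  67.2]
[377 142  18  83 865] handle [402.8 221.5  50. ] teeth [509.6 238.7  48. ] yaw 6.8248053 [430.6 224.8]
[315 144  15  83 779] handle [416.  141.9  50. ] teeth [524.5 150.2  48. ] yaw 7.617346 [442.3 145.6]
[241 202   4   6  18] [519.9  43.   14. ]
[401 202   4   6  20] [489.4 264.9  14. ]
```

Run:
```python
from h import *
np.set_printoptions(suppress=True,precision=1)
a=cv2.imread("pics/w1.png"); cv2.imwrite("pics/w1z.png",cv2.resize(a[95:230,225:425],None,fx=4,fy=4,interpolation=cv2.INTER_CUBIC))
d=np.load("w1.npz"); r=np.array([np.cos(np.radians(7.7)),np.sin(np.radians(7.7))])
for u in (290,350,365):
  for v in range(136,214,2):
    p=wpt(d,u,v,44); print(u,v,d["pixels"][v,u],(p[:2]-[442.3,145.6])@r,p) if u==290 and (136<=v<158 or 184<v<214) else 0
```

```text
290 136 [114  65  44] -34.78142671461747 [413.1 101.7  44. ]
290 138 [108  61  40] -32.37446791530296 [415.5 102.   44. ]
290 140 [103  61  39] -29.95863443360267 [417.9 102.2  44. ]
290 142 [101  64  40] -27.533877096186302 [420.3 102.5  44. ]
290 144 [135  84  51] -25.100146365768204 [422.8 102.7  44. ]
290 146 [175 109  64] -22.657392337734187 [425.2 103.   44. ]
290 148 [168 104  62] -20.205564736729883 [427.6 103.2  44. ]
290 150 [135  83  50] -17.74461291321213 [430.1 103.5  44. ]
290 152 [111  65  43] -15.2744858399608 [432.5 103.8  44. ]
290 154 [104  61  41] -12.795132108552226 [435. 104.  44.]
290 156 [103  59  39] -10.306499925792606 [437.5 104.3  44. ]
290 186 [105  66  40] 28.172836813166114 [475.8 108.4  44. ]
290 188 [98 61 38] 30.817296530786706 [478.4 108.6  44. ]
290 190 [116  73  44] 33.47197771259924 [481.  108.9  44. ]
290 192 [250 177 102] 36.136939735933616 [483.7 109.2  44. ]
290 194 [251 178 104] 38.812242438915746 [486.3 109.5  44. ]
290 196 [242 162  94] 41.497946124946104 [489.  109.8  44. ]
290 198 [185 106  68] 44.194111567231104 [491.7 110.   44. ]
290 200 [175 102  66] 46.90080001336687 [494.4 110.3  44. ]
290 202 [182 104  67] 49.61807318997693 [497.1 110.6  44. ]
290 204 [182 105  66] 52.34599330740535 [499.8 110.9  44. ]
290 206 [176 101  61] 55.08462306446332 [502.5 111.2  44. ]
290 208 [180 103  65] 57.83402565323365 [505.3 111.5  44. ]
290 210 [174 107  67] 60.59426476393082 [508.  111.8  44. ]
290 212 [231 158  92] 63.365404589819136 [510.8 112.1  44. ]
```

View pics/w1z.png

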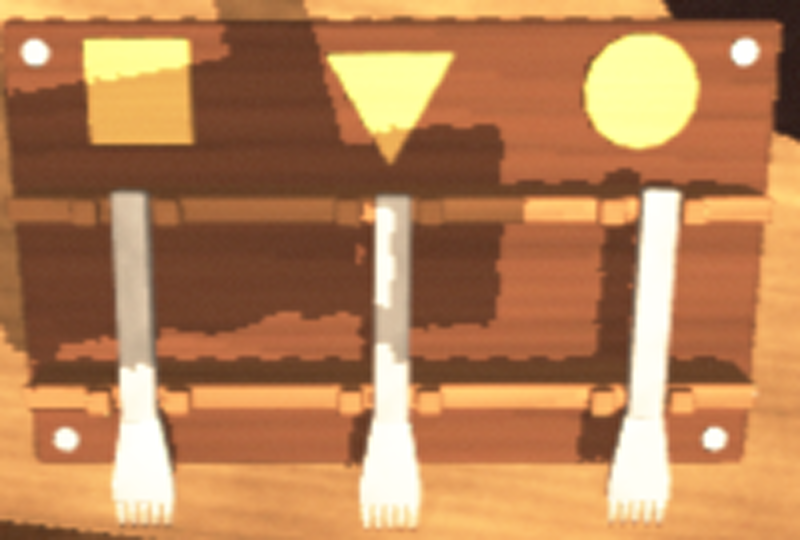

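Call:
{"op": "servo_tool", "data": {"moves": "0.014 0.002 -0.04 0 0 0; 0.014 0.002 -0.09 0 0 0; 0.014 0.002 -0.13 0 0 0; 0.014 0.002 -0.15 0 0 0; 0.014 0.002 -0.17 0 0 0; 0.014 0.002 -0.19 0 0 0; 0.014 0.002 -0.205 0 0 0; 0.014 0.002 -0.205 0 0 0"}}

```text
t: 3.78
ee_pos: [457.3, 147.1, 48.1]
orientation: [-1.568, -0.105, 0.107]
ft_force: [-0.7, 0.3, 0.6]
width: 87.9
```

Call:
{"op": "servo_tool", "data": {"moves": "0 0 0 0 0 0; 0 0 0 0 0 0"}}

```text
t: 4.03
ee_pos: [458.0, 147.4, 49.2]
orientation: [-1.568, -0.107, 0.105]
ft_force: [-0.7, 0.4, 0.7]
width: 88.0
```

Run:
```python
from h import *
o=ctrl.get_obs(); M=R.from_rotvec(o["orientation"]).as_matrix(); print(o["t"],o["ee_pos"],o["ft_force"],np.degrees(np.arctan2(M[1,2],M[0,2])))
d=ctrl.get_image("wrist"); cv2.imwrite("pics/w2.png",d["pixels"][:,:,::-1])
```

```text
4.025 [458.02369819 147.43282699  49.21926953] [-0.66369467  0.43603019  0.68222893] 97.75737395892348
```

View pics/w2.png

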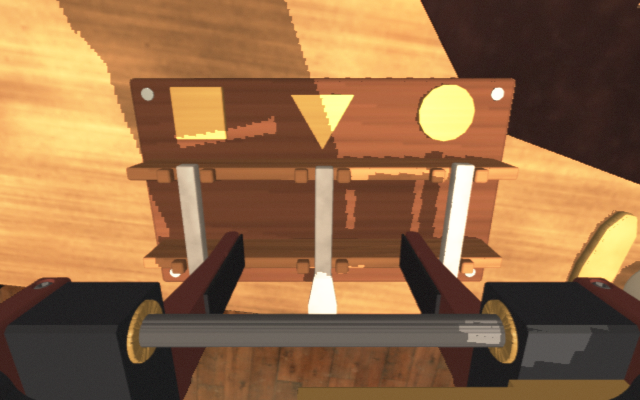

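Call:
{"op": "servo_tool", "data": {"moves": "0 0 0 0 0 0; 0 0 0 0 0 0; 0 0 0 0 0 0; 0 0 0 0 0 0; 0 0 0 0 0 0; 0 0 0 0 0 0; 0 0 0 0 0 0; 0 0 0 0 0 0", "hand": 255}}

```text
t: 5.08
ee_pos: [457.4, 147.3, 48.5]
orientation: [-1.568, -0.106, 0.106]
ft_force: [0.4, 0.2, 0.3]
width: 11.4
```

Call:
{"op": "servo_tool", "data": {"moves": "0 0 0.01 0 0 0; 0 0 0.02 0 0 0; 0 0 0.035 0 0 0; 0 0 0.06 0 0 0; 0 0 0.09 0 0 0; 0 0 0.12 0 0 0; 0 0 0.12 0 0 0; 0 0 0.12 0 0 0"}}

```text
t: 6.08
ee_pos: [457.1, 147.2, 168.5]
orientation: [-1.568, -0.106, 0.106]
ft_force: [-0.3, -0.2, -0.4]
width: 0.4
```

Run:
```python
from h import *
o=ctrl.get_obs(); M=R.from_rotvec(o["orientation"]).as_matrix(); print(o["t"],o["ee_pos"],o["ft_force"],np.degrees(np.arctan2(M[1,2],M[0,2])),o["width"])
d=ctrl.get_image("wrist"); cv2.imwrite("pics/w3.png",d["pixels"][:,:,::-1]); np.savez("w3.npz",ee=o["ee_pos"],M=M,**d)
```

```text
6.075 [457.10594024 147.16114369 168.50789993] [-0.30816438 -0.24269399 -0.36103128] 97.75981077612872 0.4482347571969482
```

View pics/w3.png

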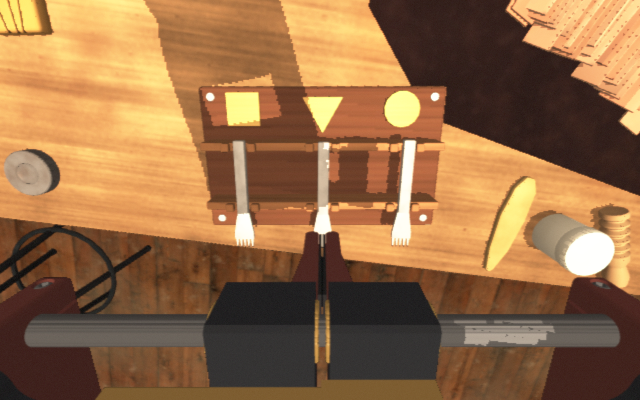

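I lifted before the fingers had finished closing (11.4 mm and still moving), so the iron stayed in its place, at (322,180) in the picture. I'll open, measure it again and redo the grasp with a longer wait.

Call:
{"op": "servo_tool", "data": {"moves": "0 0 0.06 0 0 0; 0 0 0.08 0 0 0; 0 0 0.08 0 0 0; 0 0 0.08 0 0 0; 0 0 0.08 0 0 0; 0 0 0.08 0 0 0; 0 0 0.08 0 0 0; 0 0 0.08 0 0 0", "hand": 0}}

```text
t: 7.12
ee_pos: [457.4, 147.2, 248.3]
orientation: [-1.568, -0.106, 0.106]
ft_force: [-0.7, -0.2, 1.0]
width: 77.0
```

Run:
```python
from h import *
np.set_printoptions(suppress=True,precision=1)
o=ctrl.get_obs(); M=R.from_rotvec(o["orientation"]).as_matrix(); print(o["t"],o["ee_pos"],o["width"])
d=ctrl.get_image("wrist"); cv2.imwrite("pics/w4.png",d["pixels"][:,:,::-1]); np.savez("w4.npz",ee=o["ee_pos"],M=M,**d)
d=np.load("w4.npz"); hsv=cv2.cvtColor(d["pixels"],cv2.COLOR_RGB2HSV); v,u=np.mgrid[0:400,0:640]
m=((hsv[...,1]<80)&(hsv[...,2]>110)&(u>230)&(u<415)&(v>138)&(v<240)).astype(np.uint8)
n,l,s,c=cv2.connectedComponentsWithStats(m)
for i in range(1,n):
    if s[i,4]<200: continue
    yy,xx=np.nonzero(l==i); k=(yy<188); Q=np.array([wpt(d,a,b,52)[:2] for a,b in zip(xx[k],yy[k])]).astype(np.float32)
    f=cv2.fitLine(Q,cv2.DIST_L2,0,.01,.01).ravel()
    print(s[i],"handle",wpt(d,xx[yy==yy.min()].mean(),yy.min()-.5,50),"teeth",wpt(d,xx[yy==yy.max()].mean(),yy.max()+.5,48),"yaw",np.degrees(np.arctan(f[1]/f[0])),f[2:])
```

```text
7.125 [457.4 147.2 248.3] 77.03977178980527
[251 139  16  79 819] handle [433.5  64.4  50. ] teeth [533.3  75.9  48. ] yaw 6.7807665 [462.1  68.4]
[315 139  15  79 764] handle [422.8 142.8  50. ] teeth [522.4 155.8  48. ] yaw 7.095989 [451.  146.7]
[379 139  17  78 819] handle [411.9 223.   50. ] teeth [510.2 235.5  48. ] yaw 7.1346807 [440.6 226.2]
```

View pics/w4.png

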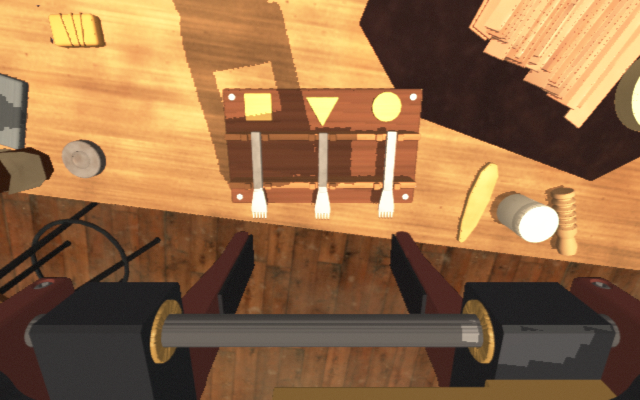

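The iron hasn't moved: its teeth are at about (523,155). I'm going down again.

Call:
{"op": "servo_tool", "data": {"moves": "0 0 -0.03 0 0 0; 0 0 -0.07 0 0 0; 0 0 -0.11 0 0 0; 0 0 -0.14 0 0 0; 0 0 -0.16 0 0 0; 0 0 -0.18 0 0 0; 0 0 -0.2 0 0 0; 0 0 -0.2 0 0 0", "hand": 0}}

```text
t: 8.18
ee_pos: [456.5, 147.0, 47.5]
orientation: [-1.569, -0.104, 0.108]
ft_force: [0.1, -0.4, 0.4]
width: 87.8
```

Call:
{"op": "servo_tool", "data": {"moves": "0 0 0 0 0 0; 0 0 0 0 0 0; 0 0 0 0 0 0; 0 0 0 0 0 0; 0 0 0 0 0 0; 0 0 0 0 0 0; 0 0 0 0 0 0; 0 0 0 0 0 0", "hand": 255}}

```text
t: 9.18
ee_pos: [457.4, 147.2, 48.4]
orientation: [-1.568, -0.106, 0.106]
ft_force: [0.2, -0.1, -0.8]
width: 11.5
```

Call:
{"op": "servo_tool", "data": {"moves": "0 0 0 0 0 0; 0 0 0 0 0 0; 0 0 0 0 0 0; 0 0 0 0 0 0; 0 0 0 0 0 0; 0 0 0 0 0 0"}}

```text
t: 9.93
ee_pos: [457.4, 147.2, 48.5]
orientation: [-1.568, -0.106, 0.106]
ft_force: [0.8, 0.7, 0.4]
width: 0.6
```

Run:
```python
from h import *
np.set_printoptions(suppress=True,precision=1)
o=ctrl.get_obs(); print(o)
for n in["wrist","top","side"]:
    d=ctrl.get_image(n); p=d["pixels"][:,:,::-1]
    if n=="top": p=cv2.resize(p[145:225,255:355],None,fx=7,fy=7)
    if n=="side": p=cv2.resize(p[180:270,270:370],None,fx=6,fy=6)
    cv2.imwrite(f"pics/{n}5.png",p); np.savez(n+"5.npz",**d)
```

```text
{'t': 9.925, 'qpos': array([ 0.3,  0.5,  2. , -0. ,  0.6, -1.4]), 'qvel': array([-0., -0.,  0.,  0., -0.,  0.]), 'joint_torque': array([ -0. , -45.5, -15.6,  -0. ,   0.1,   0. ]), 'ee_pos': array([457.4, 147.2,  48.5]), 'orientation': array([-1.6, -0.1,  0.1]), 'ft_force': array([0.8, 0.7, 0.4]), 'moment': array([ 0.1, -0.2, -0. ]), 'width': 0.6152233496132228}
```

View pics/wrist5.png

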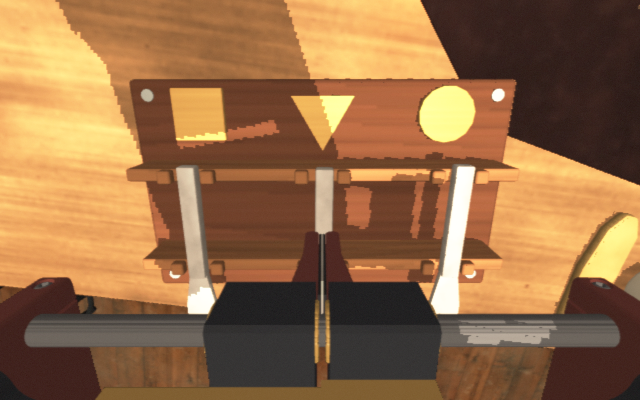

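View pics/side5.png

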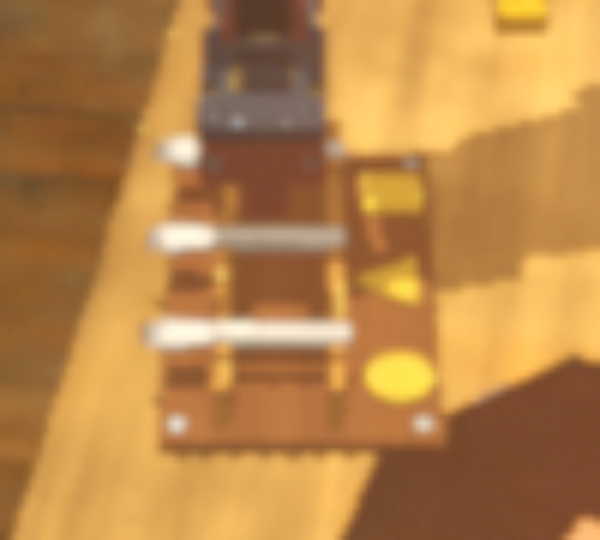

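View pics/top5.png

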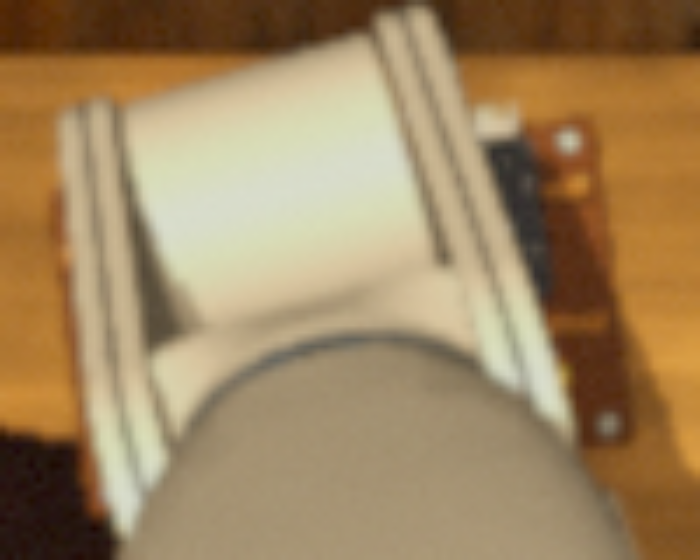

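Run:
```python
from h import *
np.set_printoptions(suppress=True,precision=1,linewidth=200)
o=ctrl.get_obs(); M=R.from_rotvec(o["orientation"]).as_matrix(); d=np.load("wrist5.npz"); T=d["T_tool_cam"]
f=200/np.tan(np.radians(float(d["vertical_fov"]))/2)
def proj(p):
    c=np.linalg.inv(T)@np.r_[p,1]; return d["cx"]-f*c[0]/c[2], d["cy"]+f*c[1]/c[2], -c[2]
for y in(-60,-20,0,19): print("tool y",y,proj([0,y,0]), proj([10,y,0]))
def w(u,v):
    s=d["depth"][v,u]; c=np.array([(u-d["cx"])/f,-(v-d["cy"])/f,-1])*s; t=T[:3,:3]@c+T[:3,3]; return t, M@t+o["ee_pos"]
for p in[(323,175),(323,200),(323,225),(318,236),(312,240),(315,250),(330,250),(310,270),(335,270),(190,210),(460,210),(122,172),(150,300),(260,290),(250,172),(280,200),(285,255)]: print(p,*w(*p))
ds=np.load("side5.npz")
for n in range(120,240,10): 
    u,v=270+265/6,180+n/6; print(n,pt(ds,u,v),ds["pixels"][int(v),int(u)])
```

```text
tool y -60 (np.float64(323.10881402170617), np.float64(290.06456083037926), np.float64(139.25928453765863)) (np.float64(323.0805548134934), np.float64(309.5045297074342), np.float64(142.20794052847808))
tool y -20 (np.float64(322.806071374328), np.float64(248.77382782686556), np.float64(177.48083352590706)) (np.float64(322.7887460474737), np.float64(264.7704928560168), np.float64(180.4294895167265))
tool y 0 (np.float64(322.69884471064296), np.float64(234.14930241091062), np.float64(196.5916080200313)) (np.float64(322.68476321511264), np.float64(248.83001266345985), np.float64(199.54026401085073))
tool y 19 (np.float64(322.61465654076983), np.float64(222.66697154543402), np.float64(214.74684378944931)) (np.float64(322.6028897224988), np.float64(236.2788755413664), np.float64(217.69549978026876))
(323, 175) [-38.2  -3.2   0.1] [419.5 142.2  51.6]
(323, 200) [-23.8  -5.    0.1] [433.8 144.2  53.5]
(323, 225) [-7.6 -3.6  0.2] [449.9 146.4  52.1]
(318, 236) [-10.1 -25.1  -2.6] [447.8 143.3  73.6]
(312, 240) [-10.3 -30.7  -5.6] [448.  140.3  79.1]
(315, 250) [-10.2 -41.9  -3.8] [447.8 142
[... 335 characters left out ...]
.6   48.7 -144.8] [557.8  14.8  -0.2]
(260, 290) [ -32.3 -108.7  -16.7] [427.6 126.3 157.2]
(250, 172) [-38.1   5.2 -43.5] [425.5  99.   43.3]
(280, 200) [-10.8  35.3 -30.4] [450.8 115.7  13.2]
(285, 255) [ 19.5   9.9 -25. ] [480.  125.1  38.6]
120 [442.8 227.6 188.9] [120 102  94]
130 [441.8 234.  187.5] [112  90  80]
140 [441.2 238.8 185. ] [107  70  52]
150 [442.6 230.2 172.2] [124  72  48]
160 [443.1 227.6 163.9] [124  72  49]
170 [442.7 230.6 159.9] [124  72  48]
180 [443.7 224.6 148.9] [124  72  49]
190 [454.6 156.4  88.6] [124  71  48]
200 [455.  153.9  79.7] [124  72  47]
210 [455.  154.6  73.4] [126  73  48]
220 [465.6  88.1  12.8] [134  84  55]
230 [456.7 145.1  51.7] [183 159 135]
```

Run:
```python
from h import *
np.set_printoptions(suppress=True,precision=1,linewidth=200)
for name in("w1","w4","w3"):
    d=np.load(name+".npz"); T=d["T_tool_cam"]; f=200/np.tan(np.radians(float(d["vertical_fov"]))/2)
    v,u=np.mgrid[0:400,0:640]; s=d["depth"]
    c=np.stack([(u-d["cx"])/f,-(v-d["cy"])/f,-np.ones_like(s)],-1)*s[...,None]; t=c@T[:3,:3].T+T[:3,3]
    k=(s>0)&(abs(t[...,0])<40)&(abs(t[...,2])<65)&(t[...,1]<60)&(t[...,1]>-130)
    for a in range(-130,60,10):
        q=t[k&(t[...,1]>=a)&(t[...,1]<a+10)]
        if len(q)>3: print(name,a,len(q),"x",np.percentile(q[:,0],[2,50,98]),"z",np.percentile(q[:,2],[2,25,50,75,98]))
```

```text
w1 -130 18300 x [-32.4 -21.6 -12.9] z [-64.  -52.   23.   52.1  64. ]
w1 -120 19916 x [-32.6 -26.3  -6.9] z [-61.3 -38.8  -1.3  36.3  61.2]
w1 -110 4397 x [-32.6 -27.8   8.3] z [-63.1 -46.3 -45.5  45.   62.9]
w1 -100 1106 x [-4.3  5.2 13.3] z [-46.6 -46.1 -45.6  44.7  45.2]
w1 -90 1441 x [-11.  -10.   11.9] z [-56.3 -48.5  44.2  47.3  55. ]
w1 -80 1582 x [-10.9  -9.7   1.2] z [-56.4 -47.  -44.   45.6  55. ]
w1 -70 1397 x [-10.7  -8.8   8.3] z [-54.9 -45.7 -44.   44.3  53.6]
w1 -60 1135 x [-10.7  -8.2   9.9] z [-53.7 -44.9  42.8  43.5  52.4]
w1 -50 888 x [-10.6  -7.5  10.1] z [-52.8 -44.9 -44.3  43.4  51.4]
w1 -40 740 x [-10.7  -7.3  10.1] z [-52.7 -44.9  42.8  43.4  51.1]
w1 -30 624 x [-10.6  -7.   10.2] z [-52.5 -44.8 -44.2  43.4  51.3]
w1 -20 53 x [-10.6  -7.2   9.2] z [-51.6 -45.  -44.6  43.4  49.4]
w4 -130 21520 x [-32.4 -21.9 -12.9] z [-63.7 -49.6  14.8  48.7  62.6]
w4 -120 19024 x [-32.6 -26.6  -7.2] z [-61.3 -37.4  -1.5  34.3  60.3]
w4 -110 4525 x [-32.7 -31.3   7.7] z [-62.9 -41.2 -40.1  39.8  62.1]
w4 -100 962 x [-4.4  5.4 13.2] z [-41.1 -40.7 -40.2  39.3  39.7]
w4 -90 1277 
[... 538 characters left out ...]
06 x [-32.5 -22.8 -16.7] z [-43.3 -17.2  -3.7  12.1  24.6]
w3 -120 15431 x [-32.7 -26.9 -21.4] z [-62.7 -35.9  -0.   36.   62.7]
w3 -110 2297 x [-32.8 -32.1 -28.1] z [-26.  -14.4   0.3  13.2  24.7]
w3 -90 6 x [-11.1 -10.5  -9.6] z [-2.7 -2.7 -0.7  1.3  1.3]
w3 -80 205 x [-10.7  -8.3  -0.5] z [-2.9 -1.7 -1.3  0.3  1.4]
w3 -70 673 x [-10.9 -10.2  -8.5] z [-12.1  -6.8  -1.3   5.3  10.7]
w3 -60 591 x [-10.8 -10.    8.1] z [-10.7  -5.3  -0.5   3.9   9.4]
w3 -50 389 x [-10.8 -10.1  -8.3] z [-9.7 -5.3 -0.9  4.1  8.2]
w3 -40 326 x [-10.8 -10.1  -7.6] z [-9.4 -5.  -0.5  3.7  8. ]
w3 -30 263 x [-10.7 -10.1  -8.4] z [-9.4 -5.2 -0.5  3.8  7.9]
w3 -20 23 x [-10.3 -10.   -8.4] z [-8.  -5.7 -2.1  4.2  7.6]
```

The depth data explain the miss. The fingertips end about 19 mm behind the reported TCP (wrist depth at tool y ≈ -19, and the side camera puts them at z ≈ 70). The description says they should be 19 mm ahead, so the fingers closed above the iron. The true grasp point is about 38 mm behind the reported TCP, so I'll open and go 38 mm lower.

Call:
{"op": "servo_tool", "data": {"moves": "0 0 0 0 0 0; 0 0 0 0 0 0; 0 0 0 0 0 0; 0 0 0 0 0 0; 0 0 0 0 0 0; 0 0 0 0 0 0; 0 0 0 0 0 0; 0 0 0 0 0 0", "hand": 0}}

```text
t: 11.08
ee_pos: [457.4, 147.2, 48.5]
orientation: [-1.568, -0.106, 0.106]
ft_force: [-0.5, 0.4, -0.2]
width: 77.0
```

Call:
{"op": "servo_tool", "data": {"moves": "0 0 0 0 0 0; 0 0 0 0 0 0; 0 0 -0.005 0 0 0; 0 0 -0.01 0 0 0; 0 0 -0.015 0 0 0; 0 0 -0.02 0 0 0"}}

```text
t: 11.82
ee_pos: [457.3, 147.2, 28.0]
orientation: [-1.568, -0.106, 0.107]
ft_force: [0.1, 1.2, 0.0]
width: 87.7
```

Run:
```python
from h import *
o=ctrl.get_obs(); print(o["ee_pos"],o["ft_force"],o["width"])
for n in["wrist","side"]:
    d=ctrl.get_image(n); p=d["pixels"][:,:,::-1]
    if n=="side": p=cv2.resize(p[180:270,270:370],None,fx=6,fy=6)
    cv2.imwrite(f"pics/{n}6.png",p)
```

```text
[457.34964334 147.23457026  27.99559366] [0.1034201  1.20325342 0.02691011] 87.7110365255329
```

View pics/wrist6.png

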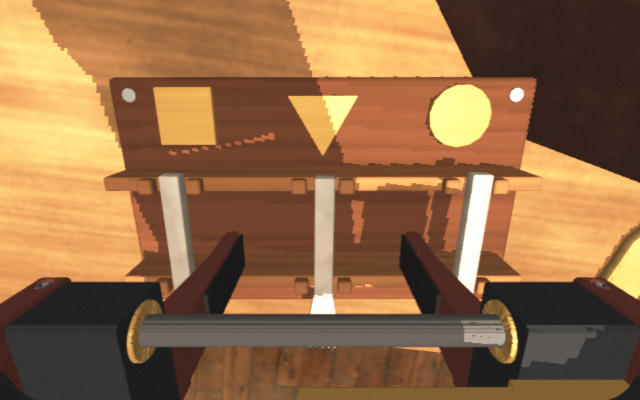

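View pics/side6.png

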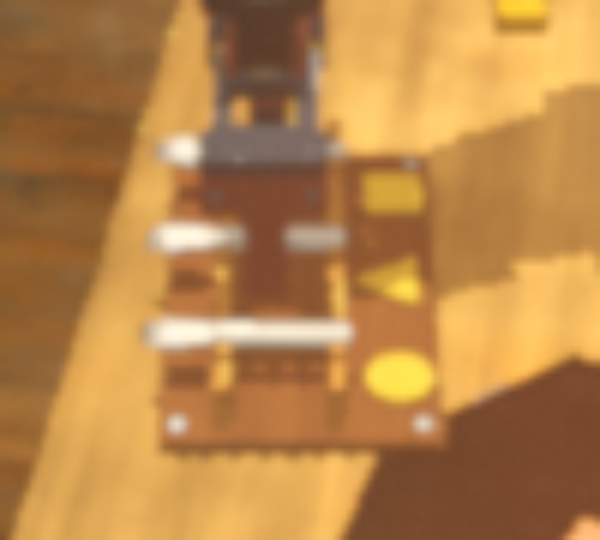

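Call:
{"op": "servo_tool", "data": {"moves": "0 0 -0.005 0 0 0; 0 0 -0.01 0 0 0; 0 0 -0.014 0 0 0; 0 0 -0.018 0 0 0; 0 0 -0.018 0 0 0"}}

```text
t: 12.55
ee_pos: [457.2, 147.2, 10.1]
orientation: [-1.568, -0.106, 0.107]
ft_force: [-0.0, -0.7, -0.2]
width: 88.0
```

Call:
{"op": "servo_tool", "data": {"moves": "0 0 0 0 0 0; 0 0 0 0 0 0; 0 0 0 0 0 0; 0 0 0 0 0 0; 0 0 0 0 0 0; 0 0 0 0 0 0; 0 0 0 0 0 0; 0 0 0 0 0 0", "hand": 255}}

```text
t: 13.55
ee_pos: [457.4, 147.3, 10.4]
orientation: [-1.568, -0.106, 0.106]
ft_force: [-0.1, 0.9, 0.4]
width: 11.3
```

Call:
{"op": "servo_tool", "data": {"moves": "0 0 0 0 0 0; 0 0 0 0 0 0; 0 0 0 0 0 0; 0 0 0 0 0 0"}}

```text
t: 14.05
ee_pos: [457.4, 147.2, 10.5]
orientation: [-1.568, -0.106, 0.106]
ft_force: [-0.3, 0.7, 0.4]
width: 9.7
```

The opening is 9.7 mm and holding, so the 10 mm shank is in the fingers. Lifting.

Call:
{"op": "servo_tool", "data": {"moves": "0 0 0.01 0 0 0; 0 0 0.02 0 0 0; 0 0 0.035 0 0 0; 0 0 0.06 0 0 0; 0 0 0.09 0 0 0; 0 0 0.118 0 0 0; 0 0 0.118 0 0 0; 0 0 0.118 0 0 0"}}

```text
t: 15.05
ee_pos: [457.0, 147.1, 128.3]
orientation: [-1.568, -0.106, 0.106]
ft_force: [-1.0, 0.1, -1.5]
width: 10.2
```

Run:
```python
from h import *
np.set_printoptions(suppress=True,precision=1,linewidth=200)
o=ctrl.get_obs(); M=R.from_rotvec(o["orientation"]).as_matrix(); print(o["t"],o["ee_pos"],o["width"],o["ft_force"])
d=ctrl.get_image("wrist"); cv2.imwrite("pics/w7.png",d["pixels"][:,:,::-1]); np.savez("w7.npz",ee=o["ee_pos"],M=M,**d)
d=ctrl.get_image("side"); np.savez("side7.npz",**d); cv2.imwrite("pics/side7.png",cv2.resize(d["pixels"][150:260,260:380,::-1],None,fx=6,fy=5))
```

```text
15.05 [457.  147.1 128.3] 10.228703844409305 [-1.   0.1 -1.5]
```

View pics/w7.png

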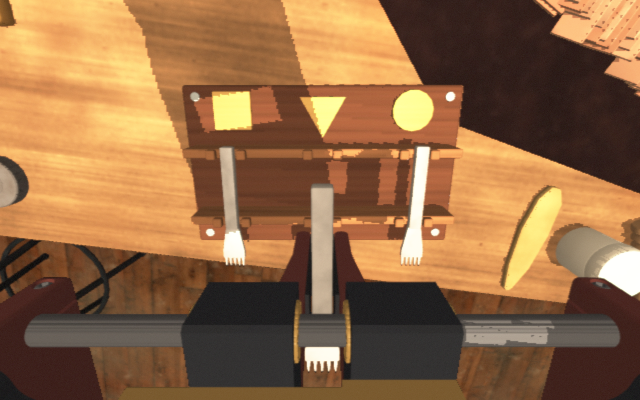

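View pics/side7.png

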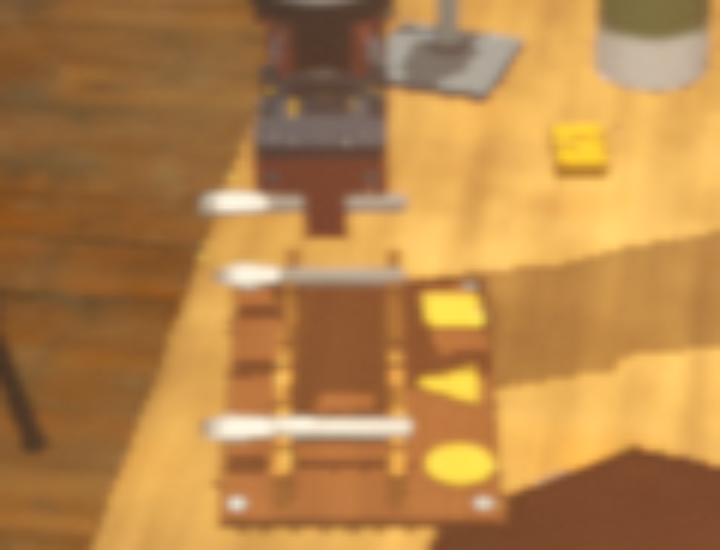

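```bash
cat >> h.py <<'E'
def held(d):
    T=d["T_tool_cam"]; f=200/np.tan(np.radians(float(d["vertical_fov"]))/2)
    v,u=np.mgrid[0:400,0:640]; s=d["depth"]
    c=np.stack([(u-d["cx"])/f,-(v-d["cy"])/f,-np.ones_like(s)],-1)*s[...,None]; t=c@T[:3,:3].T+T[:3,3]
    hsv=cv2.cvtColor(d["pixels"],cv2.COLOR_RGB2HSV)
    k=(s>0)&(t[...,1]>-52)&(t[...,1]<-25)&(abs(t[...,2])<14)&(abs(t[...,0])<80)&(hsv[...,1]<85)&(hsv[...,2]>70)
    q=t[k]; return q
E
python3 - <<'E'
from h import *
np.set_printoptions(suppress=True,precision=2,linewidth=200)
q=held(np.load("w7.npz"))
print(len(q),q.min(0),q.max(0))
for a in range(-80,80,8):
    s=q[(q[:,0]>=a)&(q[:,0]<a+8)]
    if len(s)>5: print(a,len(s),np.median(s,0),s[:,2].min(),s[:,2].max(),s[:,0].min(),s[:,0].max())
E
```

```text
3398 [-42.13 -48.47  -9.88] [ 67.94 -26.46   8.39]
-48 152 [-41.37 -40.66  -0.71] -5.521926219174163 4.206994520559521 -42.13418002040551 -40.01621287790616
-40 367 [-36.   -41.72  -0.93] -5.580095267349391 4.180955403649929 -39.962449384626765 -32.00565386350135
-32 349 [-28.16 -41.71  -0.94] -5.674334380613002 4.258419808665511 -31.981468844004716 -24.007587207724903
-24 342 [-19.97 -41.71  -0.47] -5.737566655468277 4.355142381180172 -23.99352426250549 -16.021442161125165
-16 332 [-11.76 -41.68  -0.95] -5.8124559698539215 5.3737246999213015 -15.90267445237994 -8.004989501614574
-8 326 [ -4.03 -41.83  -0.47] -5.822403454651616 4.420013325973207 -7.998056097034677 -0.014369795460481782
0 301 [  3.79 -41.81  -0.47] -5.800222000448295 4.403341089435001 0.0044793639992946055 7.987106865949158
8 285 [ 11.86 -41.69  -0.47] -5.8017678454820905 4.410254934762418 8.017736368032388 15.96100062417797
16 263 [ 20.   -41.64  -0.46] -5.6271415088113645 4.182302656807884 16.056236803721504 23.9865219270052
24 72 [ 25.   -41.58  -0.72] -5.642671732830416 4.9175018125790215 24.006005684307212 30.055755146669668
48 379 [ 52.22 -39.99  -0.46] -9.829944879958205 8.376593578580913 48.21468388779786 55.937021603136174
56 194 [ 59.26 -39.13  -1.  ] -9.884335162424044 8.393073292086157 56.020537050208304 63.85580379064953
64 36 [ 65.39 -38.25  -0.73] -8.938560745913971 7.414452377335118 64.04579509513584 67.93702927630645
```

Call:
{"op": "servo_tool", "data": {"moves": "0 0 0.02 0 0 -5; 0.003 -0.02 0.03 0 0 -13; 0.006 -0.04 0.03 0 0 -22; 0.008 -0.06 0.03 0 0 -31; 0.01 -0.08 0.03 0 0 -40; 0.012 -0.1 0.03 0 0 -49; 0.014 -0.12 0.03 0 0 -58; 0.016 -0.14 0.03 0 0 -66"}}

```text
t: 16.15
ee_pos: [472.7, 6.6, 157.3]
orientation: [-1.421, 0.797, -0.794]
ft_force: [0.8, 0.9, -1.8]
width: 10.2
```

Call:
{"op": "servo_tool", "data": {"moves": "0.002 -0.01 0 0 0 -9; 0.004 -0.02 0 0 0 -18; 0.006 -0.03 0 0 0 -27; 0.008 -0.04 0 0 0 -35; 0.01 -0.04 0 0 0 -42.3; 0.01 -0.04 0 0 0 -42.3; 0.01 -0.04 0 0 0 -42.3; 0.01 -0.04 0 0 0 -42.3"}}

```text
t: 17.15
ee_pos: [483.2, -32.6, 158.2]
orientation: [-1.118, 1.343, -1.342]
ft_force: [0.7, -0.6, -0.5]
width: 10.2
```

Run:
```python
from h import *
np.set_printoptions(suppress=True,precision=2,linewidth=200)
o=ctrl.get_obs(); M=R.from_rotvec(o["orientation"]).as_matrix(); print(o["t"],o["ee_pos"],o["width"],np.degrees(np.arctan2(M[1,2],M[0,2])),np.degrees(np.arctan2(M[1,0],M[0,0])))
for n in["wrist","top","side"]:
    d=ctrl.get_image(n); p=d["pixels"][:,:,::-1]; np.savez(n+"8.npz",ee=o["ee_pos"],M=M,**d)
    if n=="top": p=cv2.resize(p[140:230,370:490],None,fx=6,fy=6)
    if n=="side": p=cv2.resize(p[90:200,280:390],None,fx=6,fy=5)
    cv2.imwrite(f"pics/{n}8.png",p)
q=held(np.load("wrist8.npz")); print(len(q),q.min(0),q.max(0))
```

```text
17.15 [483.18 -32.63 158.21] 10.162203193060478 -10.450656081068034 -100.45065404071701
3402 [-42.95 -48.31  -8.01] [ 66.54 -25.59  10.27]
```

View pics/wrist8.png

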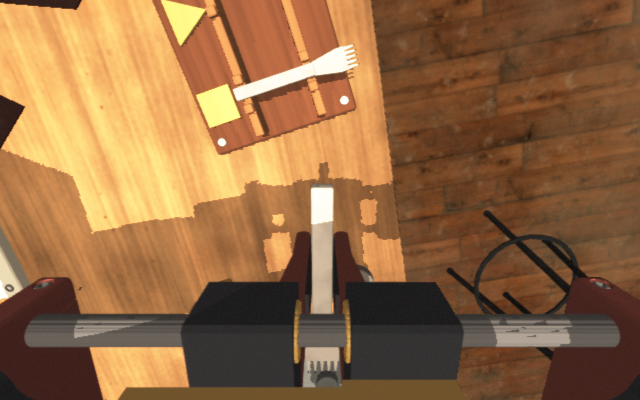

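View pics/top8.png

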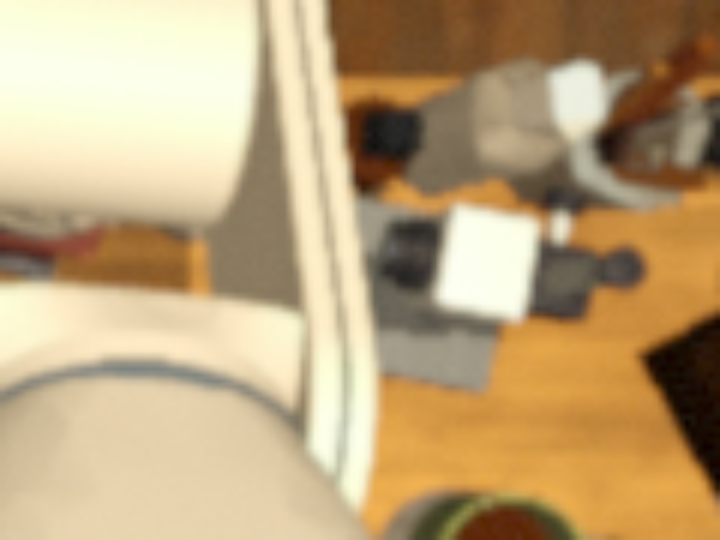

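View pics/side8.png

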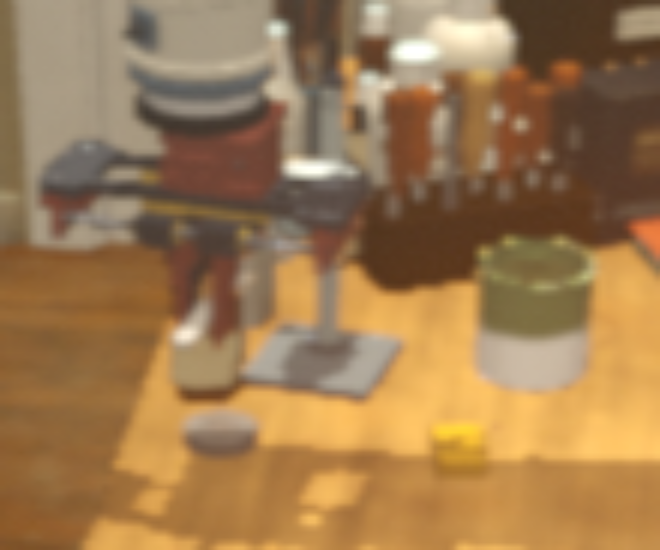

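Run:
```python
from h import *
np.set_printoptions(suppress=True,precision=0,linewidth=200)
for n in("top","side"):
    P=cloud(np.load(n+"8.npz")); v,u=np.mgrid[0:400,0:640]
    k=(P[...,0]>380)&(P[...,0]<600)&(P[...,2]>195)&(P[...,2]<700)&(P[...,1]<60)&(P[...,1]>-205)
    for z in range(180,700,40):
        s=k&(P[...,2]>=z)&(P[...,2]<z+40)
        if s.sum()>3: print(n,z,s.sum(),"x",np.percentile(P[s][:,0],[1,99]),"y",np.percentile(P[s][:,1],[1,99]))
```

```text
top 260 28 x [435. 575.] y [-58. -21.]
top 300 58 x [436. 575.] y [-72. -20.]
top 340 64 x [441. 452.] y [-58. -16.]
top 380 38 x [446. 452.] y [-44. -11.]
top 420 17 x [446. 484.] y [-42.  22.]
top 460 213 x [419. 529.] y [-78.  33.]
top 500 2539 x [415. 526.] y [-91.  34.]
top 540 789 x [387. 494.] y [-90.  36.]
top 580 1558 x [380. 442.] y [-84.  36.]
top 620 347 x [380. 396.] y [-50.  13.]
side 180 85 x [467. 501.] y [-82.  12.]
side 220 94 x [403. 555.] y [-45.  10.]
side 260 569 x [395. 572.] y [-71.  15.]
side 300 354 x [397. 568.] y [-69.  11.]
side 340 264 x [441. 518.] y [-50.   9.]
side 380 298 x [445. 519.] y [-35.   9.]
side 420 218 x [444. 520.] y [-28.  32.]
side 460 440 x [416. 533.] y [19. 36.]
side 500 674 x [383. 524.] y [-81.  39.]
side 540 534 x [382. 486.] y [-81.  39.]
side 580 279 x [380. 437.] y [-80.  40.]
side 620 31 x [380. 394.] y [-21.  14.]
```

Call:
{"op": "servo_tool", "data": {"moves": "0 0 -0.015 0 0 0; 0 0 -0.03 0 0 0; 0 -0.01 -0.03 0 0 0; 0 -0.02 -0.03 0 0 0; 0 -0.03 -0.03 0 0 0; 0 -0.04 -0.03 0 0 0; 0 -0.04 -0.03 0 0 0; 0 -0.04 -0.03 0 0 0"}}

```text
t: 18.3
ee_pos: [483.4, -72.8, 128.6]
orientation: [-1.116, 1.344, -1.344]
ft_force: [0.3, 0.4, -1.0]
width: 10.6
```

Run:
```python
from h import *
np.set_printoptions(suppress=True,precision=2,linewidth=200)
o=ctrl.get_obs(); M=R.from_rotvec(o["orientation"]).as_matrix(); print(o["t"],o["ee_pos"],o["width"],o["ft_force"],np.degrees(np.arctan2(M[1,0],M[0,0])))
for n in["wrist","top","side"]:
    d=ctrl.get_image(n); p=d["pixels"][:,:,::-1]; np.savez(n+"9.npz",ee=o["ee_pos"],M=M,**d)
    if n=="top": p=cv2.resize(p[140:230,370:490],None,fx=6,fy=6)
    if n=="side": p=cv2.resize(p[90:200,280:390],None,fx=6,fy=5)
    cv2.imwrite(f"pics/{n}9.png",p)
d=np.load("wrist9.npz")
q=held(d); print(len(q),q.min(0),q.max(0))
tip=q[q[:,0]>60]; sh=q[q[:,0]<25]; print("tip",np.median(tip,0),(tip[:,2].min()+tip[:,2].max())/2)
f=cv2.fitLine(sh.astype(np.float32),cv2.DIST_L2,0,.01,.01).ravel(); print("shank dir tool",f)
teeth=np.array([66.9,-37.7,-0.5]); w=o["ee_pos"]+M@teeth; print("teeth world",w)
lens=np.array([456.6,-217.7,165.7]); a=np.radians(79.5); A=np.array([[np.cos(a),-np.sin(a)],[np.sin(a),np.cos(a)]])
print("ahead,lateral",A.T@(w-lens)[:2],(w-lens)[2])
```

```text
18.3 [483.43 -72.83 128.58] 10.55557100473866 [ 0.25  0.36 -1.  ] -100.56662388526077
3407 [-42.84 -48.13  -8.04] [ 67.26 -25.55  10.26]
tip [ 62.25 -38.44   0.84] 1.1123425862336838
shank dir tool [  1.    -0.01   0.   -11.74 -41.68   1.18]
teeth world [ 470.67 -138.51  166.27]
ahead,lateral [80.43  0.6 ] 0.5746435790603073
```

View pics/wrist9.png

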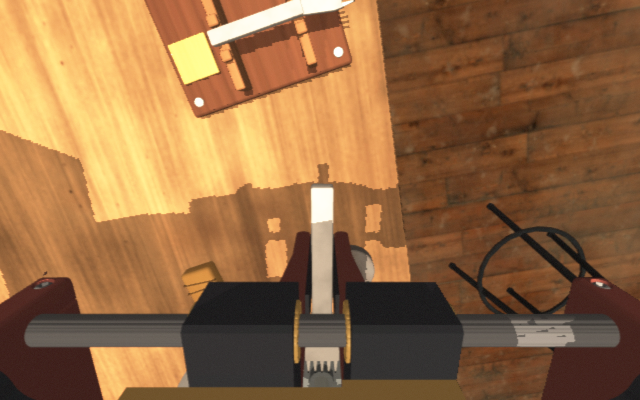

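View pics/side9.png

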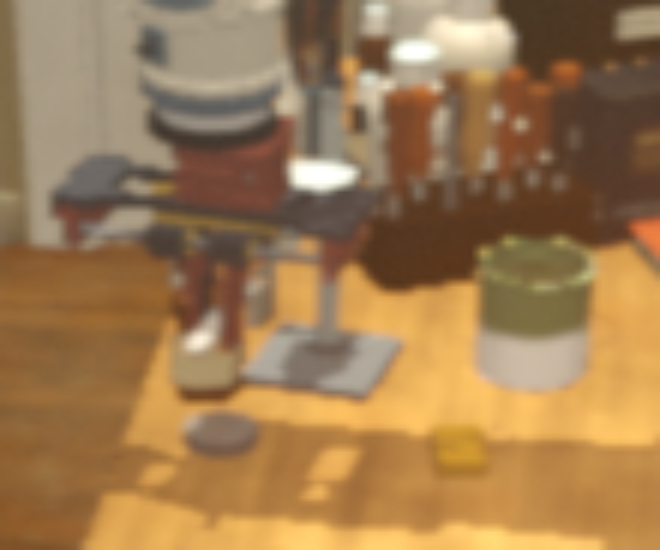

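Run:
```python
from h import *
np.set_printoptions(suppress=True,precision=1,linewidth=200)
d=np.load("wrist9.npz"); T=d["T_tool_cam"]; f=200/np.tan(np.radians(float(d["vertical_fov"]))/2)
v,u=np.mgrid[0:400,0:640]; s=d["depth"]
c=np.stack([(u-d["cx"])/f,-(v-d["cy"])/f,-np.ones_like(s)],-1)*s[...,None]; t=c@T[:3,:3].T+T[:3,3]
for vv in range(362,386,2): print(vv,[tuple(np.round(t[vv,x]).astype(int)) for x in range(306,342,5)])
k=(u>300)&(u<345)&(v>358)&(v<388)&(t[...,0]>135)&(t[...,0]<165)&(t[...,1]<0)
print(k.sum(), np.percentile(t[k],[2,50,98],axis=0))
```

```text
362 [(np.int64(212), np.int64(116), np.int64(-17)), (np.int64(213), np.int64(117), np.int64(-11)), (np.int64(60), np.int64(-38), np.int64(-2)), (np.int64(60), np.int64(-39), np.int64(1)), (np.int64(213), np.int64(117), np.int64(6)), (np.int64(213), np.int64(117), np.int64(12)), (np.int64(60), np.int64(-38), np.int64(9)), (np.int64(5), np.int64(-94), np.int64(8))]
364 [(np.int64(216), np.int64(117), np.int64(-17)), (np.int64(216), np.int64(117), np.int64(-11)), (np.int64(61), np.int64(-38), np.int64(-2)), (np.int64(61), np.int64(-39), np.int64(1)), (np.int64(217), np.int64(118), np.int64(6)), (np.int64(215), np.int64(116), np.int64(12)), (np.int64(61), np.int64(-39), np.int64(9)), (np.int64(5), np.int64(-95), np.int64(8))]
366 [(np.int64(218), np.int64(116), np.int64(-17)), (np.int64(218), np.int64(116), np.int64(-11)), (np.int64(216), np.int64(114), np.int64(-5)), (np.int64(62), np.int64(-39), np.int64(1)), (np.int64(216), np.int64(114), np.int64(6)), (np.int64(219), np.int64(117), np.int64(12)), (np.int64(63), np.int64(-38), np.int64(9)), (np.int64(5), np.int64(-96), np.int64(8))]
3
[... 3309 characters left out ...]
np.int64(8))]Traceback (most recent call last):
  File "<stdin>", line 8, in <module>
    return _quantile_unchecked(
        a, q, axis, out, overwrite_input, method, keepdims, weights)
    return _ureduce(a,
                    func=_quantile_ureduce_func,
    ...<5 lines>...
                    overwrite_input=overwrite_input,
                    method=method)
    r = func(a, **kwargs)
    result = _quantile(arr,
                       quantiles=q,
    ...<2 lines>...
                       out=out,
                       weights=wgt)
    slices_having_nans = np.isnan(arr[-1, ...])
                                  ~~~^^^^^^^^^
IndexError: index -1 is out of bounds for axis 0 with size 0
```

The wrist depth puts the camera column in line with the iron, and by that measure the teeth are about 85 mm from the lens. The top view gives 80 mm. I'll move 3 mm closer to split the difference and let it settle.

Call:
{"op": "servo_tool", "data": {"moves": "-0.0005 -0.003 0 0 0 0; -0.0005 -0.003 0 0 0 0; -0.0005 -0.003 0 0 0 0; -0.0005 -0.003 0 0 0 0; -0.0005 -0.003 0 0 0 0; -0.0005 -0.003 0 0 0 0"}}

```text
t: 19.2
ee_pos: [482.9, -75.7, 128.5]
orientation: [-1.117, 1.343, -1.343]
ft_force: [-0.2, -1.8, -0.6]
width: 9.9
```

Run:
```python
from h import *
np.set_printoptions(suppress=True,precision=2,linewidth=200)
o=ctrl.get_obs(); M=R.from_rotvec(o["orientation"]).as_matrix(); print(o["t"],o["ee_pos"],o["width"],o["ft_force"],abs(o["qvel"]).max())
d=dict(ctrl.get_image("wrist")); q=held(d); print(q.min(0),q.max(0)); 
sd=ctrl.get_image("side"); cv2.imwrite("pics/side10.png",cv2.resize(sd["pixels"][190:270,280:360,::-1],None,fx=6,fy=6))
ctrl.close_job(); print("done")
```

```text
19.2 [482.92 -75.74 128.46] 9.860077070538464 [-0.19 -1.76 -0.57] 0.002283673652434137
[-43.   -48.    -8.02] [ 66.34 -25.7   10.23]
the job is handed in; nothing more can be done
done
```

View pics/side10.png

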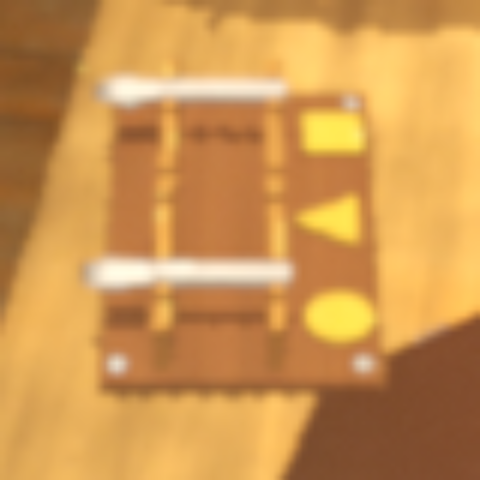

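I took the middle iron (iron1, the one with the triangular tally) out of the rack, turned it about 108° and held it level in front of the inspection lens. I handed the job in at 19.2 s with the iron still in the fingers.

**Last checks**
- **Grip:** the opening was 9.9 mm on the 10 mm shank, the arm was still, and no outside force was above about 2 N.
- **Height and aim:** the teeth were within about 1 mm of the lens axis sideways and in height. The iron pointed along the axis to within about 1° and was level.
- **Other irons:** the last side picture shows both still in their notches.

**What went wrong or disagreed**
- **Missed grasps:** my first two grasps closed on air, and the iron did not move. The camera depth showed the fingertips ending about 19 mm behind the reported TCP, where the description says 19 mm ahead. Going 38 mm lower fixed it.
- **Distance to the lens:** the fixed top and side views gave about 80 mm and the wrist view of the camera's column about 85 mm. I moved 3 mm closer, so the teeth should be at 77 to 82 mm, inside the 65 to 95 mm allowed. I did not measure that distance again after the move.

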